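# Hang the swing bucket on the rotor arm and check that it swings

### The arm

A 6-joint arm with a two-finger parallel gripper is mounted at the origin on the work surface. World frame = base frame: x ahead of the robot, y to its left, z up, the work surface at z = 0. Lengths are in m, angles in rad, forces in N, time in s.
With the tool pointing down it reaches from about 0.275 to 0.75 m from the base axis. Payload 10.2 kg.
Tool frame: the origin (TCP) lies on the mounting face of the last link; the fingertips stand 166 mm ahead of it and the grasp point (between the pads) lies 147 mm ahead of it (tcp_to_tips is the distance from the TCP to the fingertips, in m); z points along the fingers, x is the direction in which the jaws open and shut, and the axes are right-handed (so a half turn about z gives the same grasp; the last joint's range is limited). The gripper opens to 88 mm and grips with 3 to 60 N. Pads are 18 mm wide; open, the fingers measure 123 mm over their backs; the gripper's body (75 mm by 187 mm) begins 45 mm behind the grasp point.
Start: joints at [1.069, 0.313, 1.498, -0, 1.331, -0.223], TCP at [0.144, 0.505, 0.405] pointing down, gripper open.
Joint ranges: [-2.94, 2.94], [-0.97, 2.17], [0.19, 2.56], [-1.23, 4.37], [0.02, 3.11], [-2.88, 2.88]. Speed limits (rad/s): [2.39, 2.39, 3.01, 3.14, 3.14, 3.14].

### API

Orientations are given as a rotation vector (axis times angle).
In Python, from station import get_state, read_camera, camera_model, sign_off, regions_of, tcp_to_tips gives the robot as it stands. The module is installed in compiled form; this text tells all that it offers.
- The arm moves only by the shell command python3 -m crank 'ROWS' [OPENING]. ROWS is text: rows parted by semicolons, each of 4 numbers parted by spaces: the shift along the tool's x, y, z each as a share of 0.1 m, from -1 to 1, then the turn about the tool's z as a share of 60 degrees, from -1 to 1. A call has 1 to 20 rows; each row is the pose to reach, as a shift and turn from the pose commanded when the call began, along the tool's axes at that moment; what a row does not reach only later rows make up. A row lasts 1/12 s, in which the tool goes at most 41.7 mm and 7.16 degrees, less where a joint would pass 70% of its speed; a pose out of reach is approached as far as the arm can. A call with a number of a shift or a turn outside -1 to 1 is refused whole. A call with a gripper value outside its range is refused whole. OPENING is the closure, from -1 (fully open) to 1 (shut), set as the call begins (- or left out, the last holds). The fingers move at their own pace and stop on an object; the grip force is fixed at half the most. Time passes only in rows, so rows that repeat a pose let the fingers close. It gives the time, the measured TCP pose, the force and the opening at its end, in the units of the state.
- get_state(): the state, without advancing time (a new reading comes with each control period).
- read_camera(name): name is "scene" or "top" or "wrist"; returns (picture, depth): 420x560x3 uint8, blue, green, red; 420x560 float32, m along the optical axis (not along the pixel's ray), 0 where there is no reading.
- camera_model(name): a dict with "K" (3x3 intrinsics, pixels), "rvec" (rotation vector, rad) and "tvec" (3), from world to camera coordinates, as OpenCV has them; the wrist camera has in their place "hand_eye" (4x4, takes a point from camera to tool coordinates, whose origin is the TCP and whose axes are the tool frame's). Camera axes: x right, y down, z forward; pixel columns grow to the right and rows downward; lengths in m; the calibration is good to about 2 mm. A picture is of the moment at which its call begins: read the wrist's pose just before it. camera_model takes no time and is no camera call.
- sign_off(): hands the job in, once; it reports no verdict.
Trained networks look in the newest picture that a camera, given by its name, has taken for a name from the list of things; names that differ only in an ending like _2 or _b are one class to them, and where a whole thing is asked for, a point or a joint stands for the part that bears it (a point fixed in the world has none). Each returns a list of dicts, best first, with "conf" (0 to 1); they miss things now and then, are a little off and sometimes report something else, mostly with a low value. They report only what shows in the picture. A call takes as long as a camera call. They do not tell look-alikes from the thing itself.
- regions_of(thing, camera): "mask" (420x560 bool, what is visible of it) and "rect" ([left, top, width, height] in pixels, round what is visible of it).
The state is a dict: "clock": time; "joint_pos": joint angles; "joint_vel": joint speeds; "joint_torque": joint torques, N m; "tool_pos": TCP position; "tcp_rot": TCP orientation; "wrist_force": force on the tool from outside, world axes, zero at the start; "ft_torque": the same for the moment, N m; "grip_width": finger opening in m.
Only numpy, scipy, OpenCV 4.12 (cv2) and the standard library are available. Lean on these libraries where they do the work, as an engineer would, in place of code of your own. Each camera call takes 0.05 s, during which the arm holds its last target.

### The job

Hang the loose aluminium swing bucket by its two eyes on the two trunnion pins of the rotor arm's empty fork, lowering it gently until both eyes are fully home, and let go of it. Then check that it swings freely: nudge it so that it tips at least 15 degrees on its pins, and leave it hanging still and upright by itself. Leave the other bucket on its pins and everything else on the bench where it is.

Things in the scene. Friction and masses are not known exactly. Their poses are not given: they have to be found in the camera images.
- bucket: The loose bucket: an open aluminium cup, 50 mm outside diameter, straight wall 3 mm thick, 105 mm tall, about 0.3 kg, standing upright on the bench. Origin: centre of its underside; z up through the mouth. Lugs with hanging eyes at +x and -x; the wall is free for gripping along y (50 mm wide), for instance 85 mm above the underside. It is the same after half a turn about z.
- bucket_eye (a point): Centre of the loose bucket's eye at +x, 30 mm from its axis (its twin is at -x). Lug: 24 to 35.5 mm from the axis, 36 mm wide along y, 59 to 97 mm above the underside. The eye is a slot through it along x, 13 mm wide, roofed 5 mm above this point, open below through a mouth flared to 26 mm over the lowest 12 mm. Axes as the bucket's.
- bucket_seat (a point): Point on the loose bucket's axis midway between the two eyes, 80 mm above its underside, 25 mm below its rim. The line through it along the bucket's x is the pins' axis when the bucket hangs fully home. The centre of mass is 40 to 50 mm below it: pressed on the rim or pushed below, it tips lightly (1 to 3 N), and let go it swings back and is still in some 4 s, up to 6 degrees off plumb.
- empty_fork (a point): Midpoint between the two pins of the rotor arm's empty fork, on the pins' axis, 205 mm above the bench. x runs along the pins, y points to the rotor's hub (150 mm away), z is up; -y is the fork's open outer end. A bucket hung here swings about x. Nothing stands above the fork; the crosspiece that joins its tines begins 63 mm towards the hub.
- pin (a point): Inner end of the steel pin at +x of the empty fork (its twin is at -x, 56 mm away, pointing at it). Each pin is 9 mm in diameter and 12.5 mm long and stands out from the inner face of a tine. Tines: inner faces 81 mm apart, 12 mm thick, 192 to 218 mm above the bench, ending 19 mm outward (-y) of the pins.
- vice: Cast-iron bench vice, bolted down, holding the rotor arm still by its boss. Origin on the bench under the rotor's axis; the arm runs along its y, the empty fork at -y, the vice's screw and bar at +x. Jaws up to 166 mm, rotor hub and nut up to 238 mm above the bench. It is 96 mm wide at the jaws and reaches from 100 mm at -x to 190 mm at +x.
- hung_bucket: A second, equal bucket, already hanging free in the other fork (at +y of the vice). Origin: centre of its underside, 125 mm above the bench.
- ruler: Stainless ruler, 310 x 28 x 3 mm, lying flat. Origin: centre of its underside.
- cap: Black plastic bucket cap, diameter 58 mm, 30 mm high with its knob. Origin: centre of its underside.
- weight0: Brass balancing weight, diameter 28 mm, 30 mm high. Origin: centre of its underside.
- weight1: Brass balancing weight, equal to the first.
- brush: White nylon cleaning brush lying on its bristles, 203 x 30 x 27 mm, long along its x. Origin: on the bench under its middle.
- jar: White grease jar with a blue cap, diameter 54 mm, 62 mm high. Origin: centre of its underside.
Mind the look-alikes: they are no part of the job. What is shaped like the bucket but yellow is not meant. What is shaped like the hung_bucket but turquoise is not meant.

How it is judged:
On the way, in this order (a step that is already met when the one before it is completed fails the run):
1. the loose bucket hangs by both eyes on the pins of the empty fork, upright, with the robot off it (distance between bucket_seat and empty_fork below 0.005 m and angle between the x axis of bucket and the x axis of empty_fork, either way round below 0.1 rad and angle between bucket's own z axis and vertical below 0.2 rad and contact force between bucket and the arm below 0.05 N and contact force between bucket and the fingers below 0.05 N), for 0.3 s.
2. still on its pins, the bucket is tipped at least 15 degrees (distance between bucket_seat and empty_fork below 0.007 m and angle between bucket's own z axis and vertical above 0.26 rad).
At the end, for the whole second after the job is handed in: The loose bucket hangs by both eyes on the empty fork's pins (seat within 5 mm, eyes' line within 0.1 rad), upright within 0.2 rad and still (0.03 m/s, 0.5 rad/s), having hung untouched and then been tipped 0.26 rad or more; the other bucket still hangs in its fork (distance between bucket_seat and empty_fork below 0.005 m and angle between the x axis of bucket and the x axis of empty_fork, either way round below 0.1 rad and angle between bucket's own z axis and vertical below 0.2 rad and linear speed of bucket below 0.03 m/s and angular speed of bucket below 0.5 rad/s and distance between hung_bucket and empty_fork below 0.33 m and height (world z) of hung_bucket above 0.115 m).
It fails at once if the bucket is forced against the rotor arm or the vice (over 60 N) (contact force between bucket and vice above 60 N).
It fails at once if the bucket is dropped onto the pins (over 0.2 m/s just above them) (distance between bucket_seat and empty_fork between 0.006 and 0.03 m and linear speed of bucket above 0.2 m/s).
It fails at once if the other bucket is disturbed (moved over 30 mm) (distance of hung_bucket from where it was at the start of the episode above 0.03 m).
It fails at once if something else on the bench is moved over 30 mm (distance of any of ruler, cap, weight0, weight1, brush, jar from where it was at the start of the episode above 0.03 m).
It also fails if it takes over 56 s, if anything falls off the work surface, if the arm or the gripper's body presses on something with over 40 N, if the wrist force passes 120 N, or if a joint passes its speed limit or range.

## Working session

There is one attempt and no reset: what is moved stays moved. The work goes in short steps, Python scripts to look and compute and a shell command to move; the robot and the scene stay as the last step left them, time stands still between calls to the robot, and variables do not carry over. Pictures are saved under pics/ and viewed, and the job is handed in when it is done.

```bash
mkdir -p pics
cat > h.py <<'E'
import numpy as np,cv2
from station import *
def snap(n,f):
    s=get_state();im,d=read_camera(n);cv2.imwrite('pics/'+f+'.png',im);np.savez('/tmp/'+f,im=im,d=d,p=s['tool_pos'],r=s['tcp_rot']);return im,d,s
def w2c(n,s=None):
    m=camera_model(n);K=np.array(m['K'])
    if 'rvec' in m:
        T=np.eye(4);T[:3,:3]=cv2.Rodrigues(np.array(m['rvec'],float))[0];T[:3,3]=np.ravel(m['tvec']);return K,T
    W=np.eye(4);W[:3,:3]=cv2.Rodrigues(np.array(s['tcp_rot'],float))[0];W[:3,3]=s['tool_pos']
    return K,np.linalg.inv(W@np.array(m['hand_eye']))
def cloud(n,d,s=None):
    K,T=w2c(n,s);v,u=np.mgrid[:d.shape[0],:d.shape[1]]
    P=np.stack([(u-K[0,2])/K[0,0]*d,(v-K[1,2])/K[1,1]*d,d],-1)
    Ti=np.linalg.inv(T);W=P@Ti[:3,:3].T+Ti[:3,3];W[d<=0]=np.nan;return W
def proj(n,X,s=None):
    K,T=w2c(n,s);c=np.atleast_2d(X)@T[:3,:3].T+T[:3,3];p=c@K.T;return p[:,:2]/p[:,2:]
E
python3 - <<'E'
from h import *
print(tcp_to_tips)
for n in ['scene','top','wrist']:
    im,d,s=snap(n,n+'0')
print(s)
E
```

```text
0.166
{'clock': 0.1, 'joint_pos': array([ 1.06860870e+00,  3.13375864e-01,  1.49833913e+00, -5.34401374e-06,
        1.33100222e+00, -2.23425548e-01]), 'joint_vel': array([-1.25178760e-03, -3.79497016e-04, -9.51163424e-04, -6.21392096e-04,
        1.46561357e-03, -9.39113164e-05]), 'joint_torque': array([ 4.61127478e-03, -4.02810037e+01, -2.52645403e+01,  6.96621370e-02,
        3.41800705e-02, -3.42516466e-05]), 'tool_pos': array([0.14447097, 0.50469695, 0.40423577]), 'tcp_rot': array([ 2.50815002e+00,  1.89099390e+00, -1.60747456e-03]), 'wrist_force': array([ 0.16157664,  0.76579917, -1.07148324]), 'ft_torque': array([ 0.00857828, -0.01293863, -0.01057765]), 'grip_width': 0.08821114381259904}
```

View pics/scene0.png

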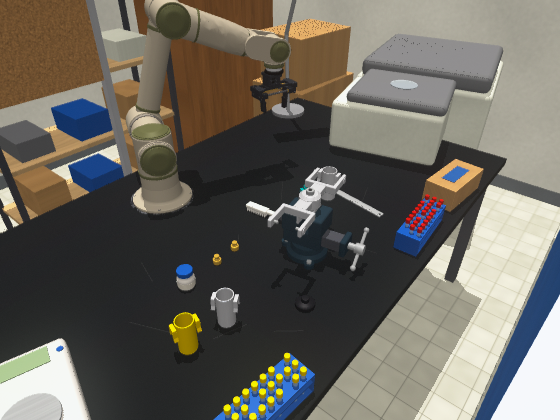

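View pics/top0.png

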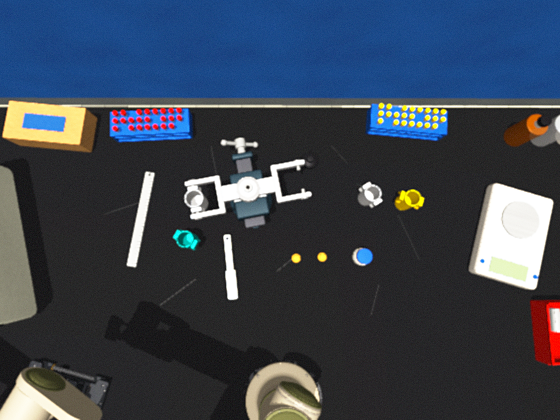

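View pics/wrist0.png

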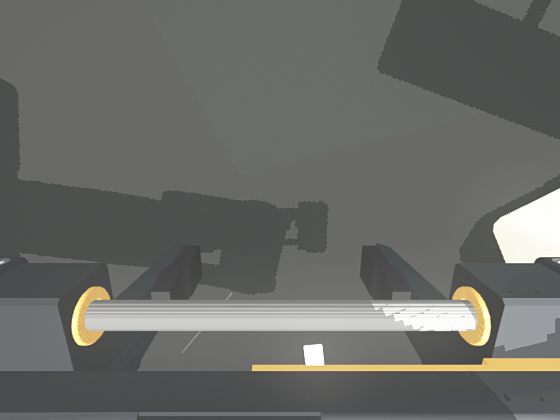

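The loose bucket is at top view (370,194), the yellow decoy at (409,200), and the empty fork's tines end near (290–310, 165–195). Next I'll measure them.

Run:
```python
from h import *
z=np.load('/tmp/top0.npz');W=cloud('top',z['d'])
K,T=w2c('top');print(K, np.linalg.inv(T)[:3,3])
im=cv2.resize(z['im'][140:230,240:440],None,fx=4,fy=4,interpolation=cv2.INTER_CUBIC);cv2.imwrite('pics/topc.png',im)
z2=np.load('/tmp/scene0.npz');im=cv2.resize(z2['im'][170:380,140:380],None,fx=2.8,fy=2.8,interpolation=cv2.INTER_CUBIC);cv2.imwrite('pics/scc.png',im)
V=cloud('scene',z2['d'])
for nm,C in(('top',W),('scene',V)):
  P=C.reshape(-1,3);P=P[np.isfinite(P[:,0])]
  print(nm,'table',np.median(P[(abs(P[:,2])<.02)&(abs(P[:,1])<.4)&(P[:,0]>.3)&(P[:,0]<.6)][:,2]))
v,u=np.mgrid[:420,:560]
# heights
sub=W[150:215:2,262:330:2,2];np.set_printoptions(linewidth=250)
print((sub*1000).round(0).astype(int))
sub=W[178:214:2,350:430:2,2]
print((sub*1000).round(0).astype(int))
for p in [(370,194),(409,200),(290,165),(248,187),(195,200),(305,195),(300,162)]: print(p,W[p[1],p[0]].round(3))
```

```text
[[405.78519368   0.         276.59994415]
 [  0.         405.78519368 205.59245852]
 [  0.           0.           1.        ]] [0.41350098 0.04363854 1.32499066]
top table 0.0003898205192188753
scene table -0.0014376663538225865
[[                   1                    1                    4 ...                    5                    1                    6]
 [                   5                   -3                   -1 ...                   -1                   -1                    3]
 [                   2                   -2                    0 ...                    2                    5                    1]
 ...
 [                 170                  165                  166 ...                    2                    2                   -1]
 [-9223372036854775808                  161                  162 ...                    1                    0                   -1]
 [                 162                  156                  149 ...                    0                    5                    2]]
[[                  -2                    2                    3   
[... 14870 characters left out ...]
   -1                    0                    0                   -3                    0                    0                    1                   -2                    3                    1
                     4                   -1                    4                    2                    0                   -1                    2]]
(370, 194) [ 0.641 -0.297  0.02 ]
(409, 200) [ 0.62  -0.423  0.024]
(290, 165) [ 0.691 -0.023  0.214]
(248, 187) [0.623 0.093 0.239]
(195, 200) [0.603 0.252 0.145]
(305, 195) [ 0.604 -0.064  0.219]
(300, 162) [ 0.698 -0.051  0.217]<stdin>:13: RuntimeWarning: invalid value encountered in cast
<stdin>:15: RuntimeWarning: invalid value encountered in cast
```

Run:
```python
from h import *
for t,c in [('bucket','top'),('bucket','scene'),('vice','top')]:
    for r in regions_of(t,c)[:4]:
        print(t,c,r['conf'],r['rect'])
```

```text
bucket top 0.95 [360.3, 184.7, 20.2, 17.6]
bucket top 0.73 [188.6, 136.0, 126.2, 91.4]
bucket top 0.56 [395.0, 191.0, 28.5, 22.0]
bucket scene 0.82 [210.9, 288.8, 27.9, 41.0]
bucket scene 0.57 [165.4, 315.7, 32.8, 37.1]
vice top 0.62 [185.2, 137.6, 127.0, 90.7]
```

View pics/topc.png

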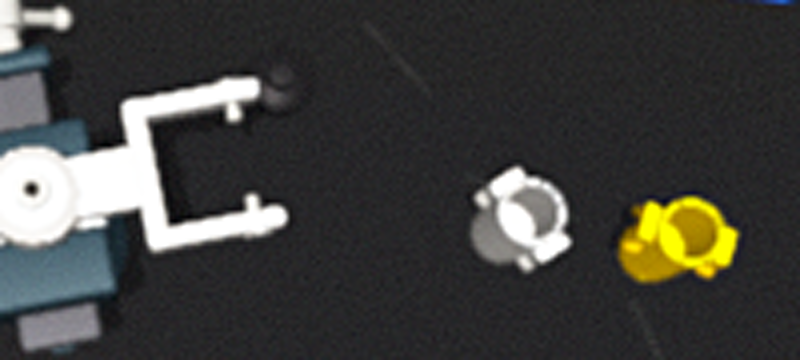

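View pics/scc.png

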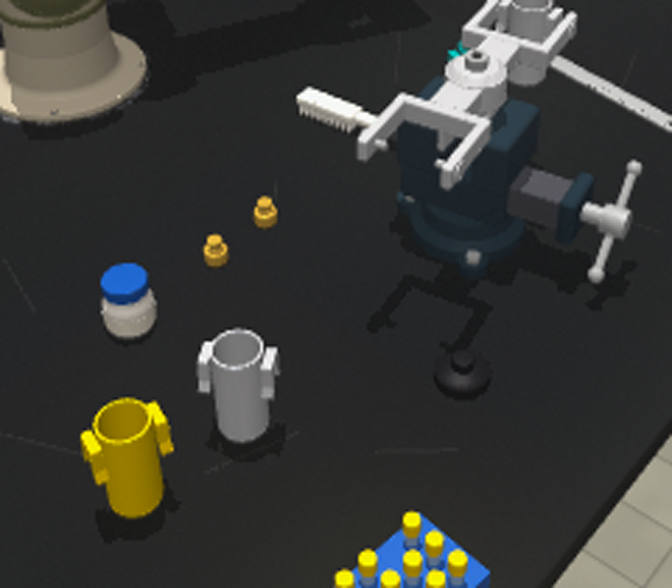

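```bash
cat >> h.py <<'E'
def toolaxes(s=None):
    s=s or get_state();return cv2.Rodrigues(np.array(s['tcp_rot'],float))[0]
def go(target,s=None):
    s=s or get_state();R=toolaxes(s);d=R.T@(np.array(target)-s['tool_pos']);print('shares',(d/0.1).round(3),'tool x yaw',np.degrees(np.arctan2(R[1,0],R[0,0])).round(2),'tilt z',R[:,2].round(4),'pos',s['tool_pos'].round(4));return d/0.1
E
python3 - <<'E'
from h import *
print(camera_model('wrist'))
go([0.56,-0.05,0.52])
go([0.60,-0.17,0.52])
E
python3 -m crank '-0.4 0.4 -0.4 0; -0.7 0.7 -0.8 0;-1 0.9 -1 0;-1 0.9 -1 0'
```

```text
{'K': array([[291.41989215,   0.        , 280.61860733],
       [  0.        , 291.41989215, 208.52344974],
       [  0.        ,   0.        ,   1.        ]]), 'hand_eye': array([[ 9.99999727e-01,  1.79651188e-04, -7.16701852e-04,
        -8.09680382e-04],
       [ 3.04644757e-05,  9.59141038e-01,  2.82928381e-01,
        -7.29169934e-02],
       [ 7.38246578e-04, -2.82928326e-01,  9.59140770e-01,
         1.98226289e-02],
       [ 0.00000000e+00,  0.00000000e+00,  0.00000000e+00,
         1.00000000e+00]])}
shares [-4.19   5.521 -1.154] tool x yaw 74.03 tilt z [-2.e-04 -3.e-04 -1.e+00] pos [0.1445 0.5047 0.4045]
shares [-5.234  6.236 -1.153] tool x yaw 74.03 tilt z [-2.e-04 -3.e-04 -1.e+00] pos [0.1445 0.5047 0.4045]
clock: 0.63
tool_pos: [0.2032, 0.3834, 0.505]
tcp_rot: [2.508, 1.892, -0.0]
wrist_force: [1.3, -0.4, 0.5]
grip_width: 0.0881
```

```bash
python3 -m crank '-0.4 0.5 0 0; -0.8 0.9 0 0;-1 1 0 0;-1 1 0 0'
python3 -m crank '-0.4 0.5 0 0; -0.8 0.9 0 0;-1 1 0 0;-1 1 0 0'
python3 -m crank '-0.4 0.5 0 0; -0.8 0.9 0 0;-1 1 0 0;-1 1 0 0'
python3 -c "
from h import *
go([0.57,-0.05,0.50])"
```

```text
clock: 0.97
tool_pos: [0.2726, 0.2582, 0.5041]
tcp_rot: [2.51, 1.887, 0.0]
wrist_force: [-0.4, 0.1, 1.3]
grip_width: 0.0882
clock: 1.3
tool_pos: [0.3415, 0.1343, 0.5039]
tcp_rot: [2.511, 1.887, -0.001]
wrist_force: [-0.4, 1.4, 0.5]
grip_width: 0.088
clock: 1.63
tool_pos: [0.4102, 0.0102, 0.5035]
tcp_rot: [2.511, 1.887, -0.001]
wrist_force: [0.1, 1.1, 0.6]
grip_width: 0.0881
shares [-0.134  1.702  0.035] tool x yaw 73.85 tilt z [-7.e-04 -7.e-04 -1.e+00] pos [0.4102 0.0102 0.5035]
```

```bash
python3 -m crank '0 0.4 0 0; 0 0.8 0 0;-0.06 1 0 0;-0.06 1 0 0'
python3 -m crank '0 0.4 0 0; 0 0.6 0 0;0 0.6 0 0;0 0.6 0 0;0 0.6 0 0'
python3 -c "
from h import *
im,d,s=snap('wrist','w1');print(s['tool_pos'],s['joint_vel'].round(3))"
```

```text
clock: 1.97
tool_pos: [0.506, -0.0214, 0.5024]
tcp_rot: [-2.509, -1.888, 0.002]
wrist_force: [0.2, 0.4, -0.6]
grip_width: 0.0881
clock: 2.38
tool_pos: [0.5604, -0.0355, 0.5043]
tcp_rot: [-2.508, -1.892, -0.0]
wrist_force: [0.4, 0.4, 0.4]
grip_width: 0.0882
[ 0.56035026 -0.03554615  0.50431229] [ 0.002 -0.017  0.006  0.001  0.    -0.   ]
```

View pics/w1.png

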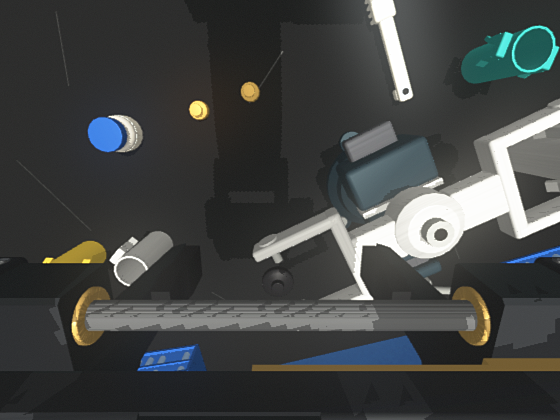

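The wrist view shows the fork at (255–370, 210–300), partly hidden behind the gripper. The area toward tool −y is clear, so I'll turn the tool to yaw ≈0 and look from the bucket side.

```bash
python3 -c "
from h import *
go([0.64,-0.15,0.50])"
python3 -m crank '-0.3 0.3 0 0.12; -0.7 0.6 0 0.24;-0.9 0.8 0 0.36;-0.9 0.9 0 0.48;-0.9 0.9 0 0.6;-0.9 0.9 0 0.72;-0.9 0.9 0 0.84;-0.9 0.9 0 0.96;-0.9 0.9 0 1'
python3 -c "
from h import *
go([0.64,-0.15,0.50])"
```

```text
shares [-0.882  1.082  0.046] tool x yaw 74.05 tilt z [ 5.e-04 -1.e-04 -1.e+00] pos [ 0.5602 -0.0355  0.5046]
clock: 3.18
tool_pos: [0.6221, -0.1467, 0.5049]
tcp_rot: [3.119, 0.374, 0.001]
wrist_force: [-0.2, -0.3, 0.3]
grip_width: 0.0881
shares [0.166 0.074 0.049] tool x yaw 13.67 tilt z [ 7.e-04 -3.e-04 -1.e+00] pos [ 0.6221 -0.1467  0.5049]
```

```bash
python3 -m crank '0.16 0.1 0 0;0.16 0.1 0 0.03;0.16 0.1 0 0.03;0.16 0.1 0 0.03;0.16 0.1 0 0.03'
python3 -c "
from h import *
im,d,s=snap('wrist','w2');print(s['tool_pos'],s['joint_vel'].round(3),s['joint_pos'])"
```

```text
clock: 3.6
tool_pos: [0.6403, -0.1527, 0.5047]
tcp_rot: [3.123, 0.336, 0.001]
wrist_force: [0.3, 0.1, -0.1]
grip_width: 0.0881
[ 0.6402564  -0.15274933  0.50473084] [-0.001  0.002 -0.005  0.002 -0.001  0.002] [-4.11811622e-01  6.03599802e-01  8.09372916e-01 -4.36933809e-05
  1.72792552e+00 -6.26116077e-01]
```

View pics/w2.png

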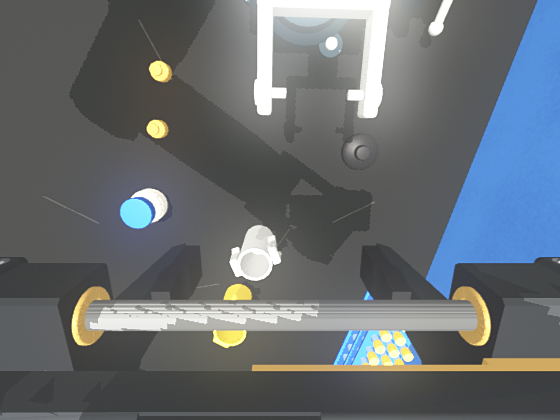

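Fork pins are visible at about (278,93) and (356,95), and the loose bucket at (255,250). I'll crop in to measure both.

Run:
```python
from h import *
z=np.load('/tmp/w2.npz');s=dict(tool_pos=z['p'],tcp_rot=z['r'])
im=z['im'];
cv2.imwrite('pics/w2f.png',cv2.resize(im[60:130,245:395],None,fx=5,fy=5,interpolation=cv2.INTER_CUBIC))
cv2.imwrite('pics/w2b.png',cv2.resize(im[215:295,200:310],None,fx=7,fy=7,interpolation=cv2.INTER_CUBIC))
W=cloud('wrist',z['d'],s)
np.set_printoptions(linewidth=250,suppress=True)
M=W[...,2]; print(np.nan_to_num(M[84:118:2,250:394:4]*1000).round().astype(int))
# top surface of fork at 0.218
sel=(abs(M-.218)<.006);vv,uu=np.nonzero(sel);P=W[sel];print(len(P))
for u in (264,374):pass
# tine centroids per row
for r in range(20,118,8):
    c=np.nonzero(sel[r])[0]; print(r,c.min() if len(c) else None, c.max() if len(c) else None, [W[r,k,:2].round(4).tolist() for k in (c.min(),c.max())] if len(c) else '')
```

```text
[[ -1   1 219 218 216 217   0   0   0   0   0  -1  -1  -1   3   1  -1   1   1  -2   2   0   0   2  -2   0   0   2 203 216 219 219 218   1  -2   0]
 [  0  -1 218 218 218 215   2   1   0   1  -1   2   0   1  -2   0   1   0   1   1   1  -1  -1   0  -1   1  -1   1 204 215 218 218 217  -1   1   0]
 [  1 215 218 217 217 217 207 207 207   0   0   0  -1   0   0   0   0  -1  -1   0  -1   0   0   1  -1   0   1  -1 206 215 218 218 217  -1   0   1]
 [  1 216 216 218 219 217 209 209 209  -1   1   1   1  -1  -1   1   0   0  -1   1  -1   1   1   3   0 208 208 209 206 218 218 218 218  -1   0  -1]
 [  1 215 218 218 219 215 210 210 210   0   2  -1   2   1   0   1   0   2  -1   0  -1  -1   1   0   0 210 209 209 210 217 218 217 217   2  -1   0]
 [  2 215 218 219 217 217 207 209 210   0   0   0   2   0   1   1  -1   0  -1   1  -1  -1  -1   0  -1 210 209 210 210 218 218 218 216   3   0  -1]
 [ -1  -1 216 218 218 217 209 208 207   0   1   0  -1   1   0  -1   2   2   2   2   1  -1   0   0   0 209 210 209 209 216 219 218 215   0   2  -1]
 [  1  -1 218 219 219 215   0 204 205   2   2   0   1   1   1   0  -1  
[... 1349 characters left out ...]
   0   1   0 198 211 215 218 218   0   0   1   0]]
4623
20 258 386 [[0.5902, -0.0093], [0.6909, 0.0131]]
28 258 385 [[0.5912, -0.0147], [0.6917, 0.0073]]
36 258 384 [[0.5922, -0.0203], [0.6928, 0.0017]]
44 257 383 [[0.5925, -0.0261], [0.6932, -0.0047]]
52 257 383 [[0.5935, -0.0317], [0.696, -0.0094]]
60 257 382 [[0.5945, -0.0374], [0.6966, -0.0157]]
68 257 381 [[0.5958, -0.0436], [0.6978, -0.0216]]
76 257 380 [[0.597, -0.0497], [0.6986, -0.0279]]
84 255 379 [[0.5965, -0.0562], [0.6999, -0.0339]]
92 254 381 [[0.5968, -0.0627], [0.7043, -0.0392]]
100 256 380 [[0.5996, -0.0686], [0.705, -0.0458]]
108 257 376 [[0.602, -0.075], [0.7028, -0.0532]]
116 363 374 [[0.6947, -0.0616], [0.7032, -0.0598]]
```

View pics/w2f.png

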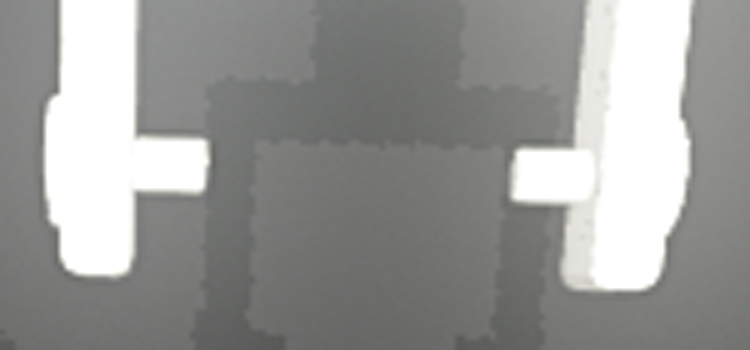

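View pics/w2b.png

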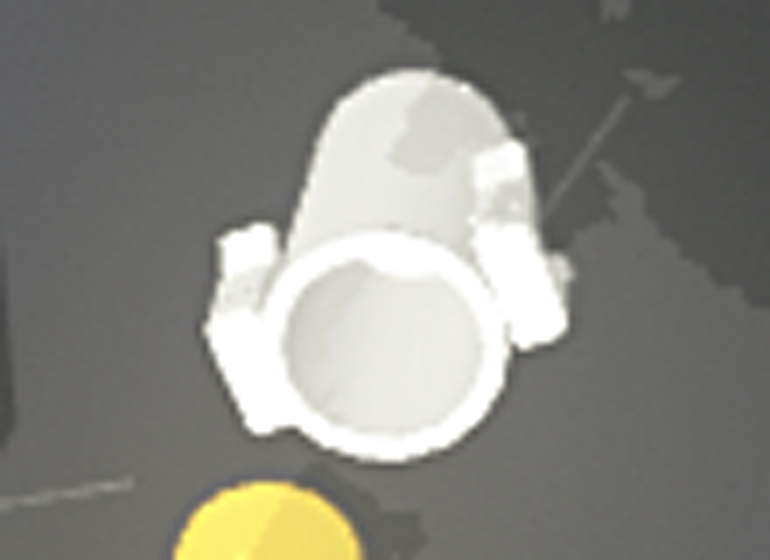

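```bash
cat > meas.py <<'E'
from h import *
from scipy.optimize import least_squares
def ray(uv,zp,s):
    K,T=w2c('wrist',s);Ti=np.linalg.inv(T);d=Ti[:3,:3]@np.linalg.solve(K,[uv[0],uv[1],1]);c=Ti[:3,3];return c+d*(zp-c[2])/d[2]
def bucket_fit(W,box,zr=0.105):
    l,t,r,b=box;P=W[t:b,l:r].reshape(-1,3);P=P[np.isfinite(P[:,0])]
    R=P[(P[:,2]>zr-.003)&(P[:,2]<zr+.003)]
    def f(x):return np.maximum(0,abs(np.hypot(R[:,0]-x[0],R[:,1]-x[1])-.0235)-.001)
    o=least_squares(f,[*R[:,:2].mean(0)],loss='soft_l1',f_scale=.001);c=o.x
    q=P[:,:2]-c;rr=np.hypot(*q.T);L=(rr>.0275)&(rr<.041)&(abs(P[:,2]-(zr-.008))<.003)
    q=q[L];
    # lug top rectangles: |along| 24..35.5, |across|<18
    best=None
    for a in np.radians(np.arange(0,180,.5)):
        e=np.array([np.cos(a),np.sin(a)]);al=abs(q@e);ac=abs(q@[-e[1],e[0]])
        c2=np.sum(np.maximum(0,al-.0355)**2+np.maximum(0,ac-.018)**2)
        if best is None or c2<best[0]-1e-9:best=(c2,a,[a])
        elif abs(c2-best[0])<=1e-9:best[2].append(a)
    # moment method
    th=np.arctan2(q[:,1],q[:,0]);m=.5*np.angle(np.exp(2j*th).sum())
    return c,np.degrees(best[1]),np.degrees(np.mean(best[2])),np.degrees(m),len(R),L.sum(),np.median(R[:,2])
E
python3 - <<'E'
from meas import *
z=np.load('/tmp/w2.npz');s=dict(tool_pos=z['p'],tcp_rot=z['r']);W=cloud('wrist',z['d'],s)
print(bucket_fit(W,(200,215,310,285)))
a=ray((286.6,93.0),.206,s);b=ray((347.4,95.0),.206,s);print(a,b,(a+b)/2,np.linalg.norm(a-b),np.degrees(np.arctan2(*(b-a)[1::-1])))
for (u0,u1) in ((274,285),(350,360)):
    P=W[84:105,u0:u1].reshape(-1,3);P=P[(P[:,2]>.203)&(P[:,2]<.213)];print(P.mean(0),len(P), P[:,2].max())
# tines
sel=(abs(W[...,2]-.218)<.003);sel[110:]=0;sel[:40]=0
P=W[sel];
th=np.radians(12.5)
print('tine dir')
for m in (lambda P:P[:,0]-.2*0<.645,lambda P:P[:,0]>.645):
    Q=P[m(P)];c=Q.mean(0);u,S,v=np.linalg.svd(Q[:,:2]-c[:2]);print(c,np.degrees(np.arctan2(v[0][1],v[0][0])),S/np.sqrt(len(Q)))
E
```

```text
(array([ 0.62893803, -0.28163174]), np.float64(28.0), np.float64(29.249999999999993), np.float64(31.83457899591942), 240, np.int64(201), np.float64(0.10504151996447919))
[ 0.62450957 -0.0566734   0.206     ] [ 0.67803718 -0.04673376  0.206     ] [ 0.65127337 -0.05170358  0.206     ] 0.054442645279579024 10.519538688793434
[ 0.6180092  -0.05823849  0.20866456] 118 0.21220542523833485
[ 0.68369341 -0.04573613  0.20859291] 110 0.21089717984244438
tine dir
[ 0.60248056 -0.04801559  0.21768569] -80.13901679250196 [0.01560353 0.00360995]
[ 0.69308136 -0.02858245  0.21766578] -78.73681539624297 [0.01560054 0.0035542 ]
```

Fork centre is ≈ (0.651, −0.052), pins' yaw ≈ 10.6°. The loose bucket is ≈ (0.629, −0.282), yaw ≈ 30–36°. I'll look closer with the jaws turned to match.

```bash
python3 -c "
from h import *
go([0.553,-0.329,0.43])"
python3 -m crank '-0.2 0.4 0.2 0.12; -0.4 0.7 0.4 0.24;-0.48 1 0.6 0.36;-0.48 1 0.7 0.48;-0.48 1 0.7 0.6;-0.48 1 0.7 0.72;-0.48 1 0.7 0.84;-0.48 1 0.7 0.96;-0.48 1 0.7 1'
python3 -c "
from h import *
go([0.553,-0.329,0.43])"
```

```text
shares [-1.228  1.536  0.747] tool x yaw 12.27 tilt z [ 6.e-04 -3.e-04 -1.e+00] pos [ 0.6403 -0.1528  0.5047]
clock: 4.4
tool_pos: [0.6148, -0.2608, 0.4344]
tcp_rot: [2.869, -1.281, 0.001]
wrist_force: [-0.1, -0.2, -0.6]
grip_width: 0.0878
shares [0.095 0.915 0.044] tool x yaw -48.12 tilt z [ 4.e-04 -2.e-04 -1.e+00] pos [ 0.6148 -0.2608  0.4344]
```

```bash
python3 -m crank '0.1 0.4 0 0.1; 0.1 0.7 0 0.16;0.1 0.9 0 0.16;0.1 0.9 0 0.16;0.1 0.9 0 0.16;0.1 0.9 0 0.16'
python3 - <<'E'
from meas import *
im,d,s=snap('wrist','w3');print(s['tool_pos'],s['joint_vel'].round(3));go([.629,-.282,.35])
W=cloud('wrist',d,s)
p=proj('wrist',[.629,-.282,.1],s)[0];print(p)
u,v=map(int,p)
print(bucket_fit(W,(u-70,max(v-60,0),u+70,v+60)))
cv2.imwrite('pics/w3b.png',cv2.resize(im[max(v-80,0):v+80,u-90:u+90],None,fx=4,fy=3.6,interpolation=cv2.INTER_CUBIC))
E
```

```text
clock: 4.9
tool_pos: [0.5556, -0.3282, 0.4343]
tcp_rot: [-2.756, 1.507, -0.001]
wrist_force: [0.2, -0.0, -0.8]
grip_width: 0.0882
[ 0.55555143 -0.32816545  0.43431281] [ 0.013  0.007 -0.003 -0.001  0.001  0.   ]
shares [ 0.009 -0.864  0.842] tool x yaw -57.29 tilt z [ 4.e-04  0.e+00 -1.e+00] pos [ 0.5558 -0.328   0.4342]
[280.61717509 107.84683314]
(array([ 0.62903669, -0.28205346]), np.float64(31.5), np.float64(32.25), np.float64(32.10729886182273), 471, np.int64(474), np.float64(0.10502410814029761))
```

View pics/w3.png

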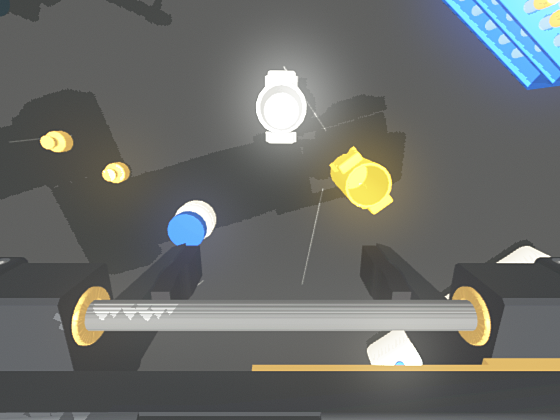

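```bash
python3 -m crank '0.01 -0.4 0.1 0; 0.01 -0.7 0.3 0;0.01 -0.86 0.5 0.01;0.01 -0.86 0.8 0.01;0.01 -0.86 1 0.01;0.01 -0.86 1 0.01;0.01 -0.86 1 0.01'
python3 - <<'E'
from meas import *
s=get_state();go([.629,-.2819,.232]);im,d,s=snap('wrist','w4')
E
```

```text
clock: 5.53
tool_pos: [0.6287, -0.2826, 0.3338]
tcp_rot: [-2.749, 1.52, 0.002]
wrist_force: [0.5, -0.6, 1.0]
grip_width: 0.0882
shares [-0.003 -0.007  1.018] tool x yaw -57.9 tilt z [-1.e-03  8.e-04 -1.e+00] pos [ 0.6287 -0.2826  0.3338]
```

View pics/w4.png

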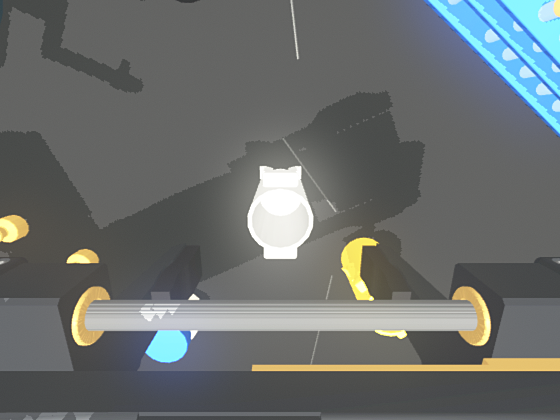

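The bucket is centred at (281,215) between the jaws. I'll refit from here before descending.

```bash
python3 - <<'E'
from meas import *
z=np.load('/tmp/w4.npz');s=dict(tool_pos=z['p'],tcp_rot=z['r']);W=cloud('wrist',z['d'],s)
print(bucket_fit(W,(210,150,350,280)))
E
python3 -m crank '0 -0.01 0.3 0;0 -0.01 0.6 0; 0 -0.01 0.8 0; 0 -0.01 0.95 0; 0 -0.01 1 0;0 -0.01 1 0;0 -0.01 1 0'
python3 -c "
from h import *
go([.629,-.2819,.232])"
```

```text
(array([ 0.62949824, -0.28173725]), np.float64(29.500000000000004), np.float64(31.5), np.float64(32.238189335734155), 827, np.int64(686), np.float64(0.10497132023216757))
clock: 6.17
tool_pos: [0.6294, -0.2831, 0.2361]
tcp_rot: [2.748, -1.522, 0.005]
wrist_force: [0.1, -0.7, 0.6]
grip_width: 0.0881
shares [-0.012 -0.003  0.041] tool x yaw -57.97 tilt z [ 0.0026 -0.0016 -1.    ] pos [ 0.6294 -0.2831  0.2361]
```

```bash
python3 -m crank '0 0 0.04 0;0 0 0.04 0;0 0 0.04 0;0 0 0.04 0;0 0 0.04 0;0 0 0.04 0;0 0 0.04 0;0 0 0.04 0;0 0 0.04 0;0 0 0.04 0' 1
python3 -c "
from h import *
go([.629,-.2819,.232]);print(get_state()['joint_vel'].round(3))"
```

```text
clock: 7.0
tool_pos: [0.629, -0.2828, 0.2302]
tcp_rot: [-2.748, 1.522, 0.0]
wrist_force: [-0.1, 2.9, 3.0]
grip_width: 0.0496
shares [-0.007 -0.005 -0.018] tool x yaw -57.97 tilt z [-0.e+00  1.e-04 -1.e+00] pos [ 0.629  -0.2828  0.2302]
[ 0.001  0.001  0.001 -0.001 -0.     0.002]
```

```bash
python3 -m crank '0 0 -0.1 0;0 0 -0.3 0; 0 0 -0.6 0; 0 0 -0.9 0; 0 0 -1 0'
python3 -m crank '0 0 -0.3 0; 0 0 -0.6 0; 0 0 -0.9 0; 0 0 -1 0;0 0 -1 0'
python3 -m crank '0 0 -0.3 0; 0 0 -0.4 0; 0 0 -0.4 0;0 0 -0.4 0'
python3 -c "
from h import *
go([.651,-.1517,.465])
go([.651,-.0517,.465])"
```

```text
clock: 7.42
tool_pos: [0.6291, -0.283, 0.335]
tcp_rot: [2.747, -1.522, 0.011]
wrist_force: [1.3, -0.2, -2.4]
grip_width: 0.0499
clock: 7.83
tool_pos: [0.6289, -0.2829, 0.4318]
tcp_rot: [2.748, -1.522, 0.006]
wrist_force: [-0.1, 0.1, -4.1]
grip_width: 0.0498
clock: 8.17
tool_pos: [0.6293, -0.2831, 0.4673]
tcp_rot: [-2.748, 1.522, 0.005]
wrist_force: [0.7, 0.7, -4.0]
grip_width: 0.0498
shares [-0.999 -0.881  0.025] tool x yaw -57.98 tilt z [-0.0026  0.0016 -1.    ] pos [ 0.6293 -0.2831  0.4673]
shares [-1.847 -1.411  0.026] tool x yaw -57.98 tilt z [-0.0026  0.0016 -1.    ] pos [ 0.6293 -0.2831  0.4673]
```

```bash
python3 -m crank '-0.2 -0.2 0 0.1;-0.5 -0.5 0 0.2; -0.8 -0.7 0 0.3;-0.95 -0.85 0 0.355;-1 -0.88 0 0.357;-1 -0.88 0 0.357;-1 -0.88 0 0.357;-1 -0.88 0 0.357'
python3 - <<'E'
from meas import *
go([.651,-.0517,.465]);im,d,s=snap('wrist','w5');print(s['joint_vel'].round(3))
E
```

```text
clock: 8.83
tool_pos: [0.6505, -0.153, 0.4688]
tcp_rot: [2.416, -2.007, -0.002]
wrist_force: [0.7, -0.5, -2.9]
grip_width: 0.05
shares [-0.995 -0.191  0.038] tool x yaw -79.43 tilt z [-1.6e-03  2.0e-04 -1.0e+00] pos [ 0.6505 -0.153   0.4688]
[-0.006 -0.002 -0.01   0.001  0.004  0.008]
```

View pics/w5.png

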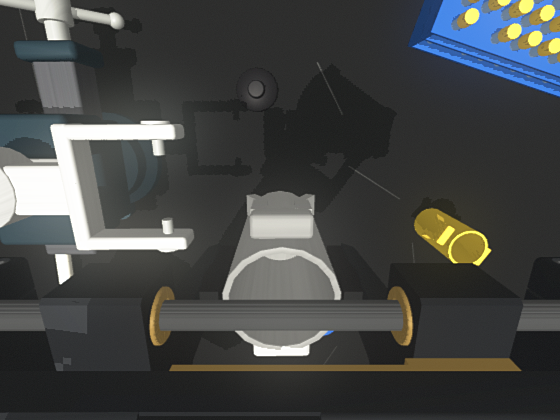

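Bucket, near lug (282,225) and both pins (158,147), (168,227) show in one picture, so I can measure them relative to each other in the tool frame.

Run:
```python
from meas import *
z=np.load('/tmp/w5.npz');s=dict(tool_pos=z['p'],tcp_rot=z['r']);im=z['im']
cv2.imwrite('pics/w5f.png',cv2.resize(im[115:260,120:210],None,fx=4,fy=4,interpolation=cv2.INTER_CUBIC))
cv2.imwrite('pics/w5b.png',cv2.resize(im[180:300,200:360],None,fx=4.5,fy=4.5,interpolation=cv2.INTER_CUBIC))
d=z['d'];s0=dict(tool_pos=np.zeros(3),tcp_rot=np.array([1e-9,0,0]))
C=cloud('wrist',d,s0)  # tool coordinates
W=cloud('wrist',d,s)
# pins
for v0,v1,u0,u1 in((139,153,148,170),(220,232,158,178)):
    P=C[v0:v1,u0:u1].reshape(-1,3);w=W[v0:v1,u0:u1,2].ravel();k=(w>.204)&(w<.2125);P=P[k];print('pin',P.mean(0).round(4),k.sum(),w[k].max())
    # crest of the pin
# bucket rim in tool coords: z ~?
P=C[180:300,200:360].reshape(-1,3);P=P[np.isfinite(P[:,0])]
h,e=np.histogram(P[:,2],bins=np.arange(.11,.25,.002));print([(round(a,3),int(n)) for a,n in zip(e,h) if n>20])
```

```text
pin [-0.0984 -0.0543  0.2604] 154 0.21070869448215335
pin [-0.0983  0.014   0.2605] 132 0.21095051818738475
[(np.float64(0.118), 21), (np.float64(0.12), 321), (np.float64(0.122), 179), (np.float64(0.124), 1217), (np.float64(0.126), 377), (np.float64(0.128), 301), (np.float64(0.13), 387), (np.float64(0.132), 1596), (np.float64(0.134), 551), (np.float64(0.136), 344), (np.float64(0.138), 338), (np.float64(0.14), 343), (np.float64(0.142), 331), (np.float64(0.144), 326), (np.float64(0.146), 297), (np.float64(0.148), 268), (np.float64(0.15), 264), (np.float64(0.152), 286), (np.float64(0.154), 249), (np.float64(0.156), 304), (np.float64(0.158), 289), (np.float64(0.16), 320), (np.float64(0.162), 305), (np.float64(0.164), 304), (np.float64(0.166), 241), (np.float64(0.168), 203), (np.float64(0.17), 144), (np.float64(0.172), 143), (np.float64(0.174), 144), (np.float64(0.176), 124), (np.float64(0.178), 119), (np.float64(0.18), 112), (np.float64(0.182), 112), (np.float64(0.184), 119), (np.float64(0.186), 107), (np.float64(0.188), 105), (np.float64(0.19), 109), (np.float64(0.192), 100), (np.float64(0.194), 94), (np.float64(0.196), 93), (np.float64(0.198), 82), (np.float64(0.2), 78), (np.float64(0.202), 79), (np.float64(0.204), 65), (np.float64(0.206), 159), (np.float64(0.208), 77), (np.float64(0.21), 23), (np.float64(0.218), 22), (np.float64(0.222), 25)]
```

View pics/w5f.png

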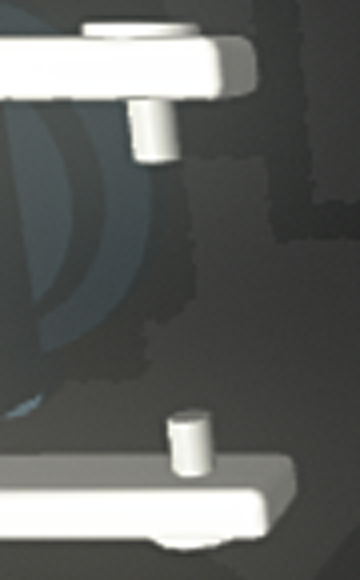

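View pics/w5b.png

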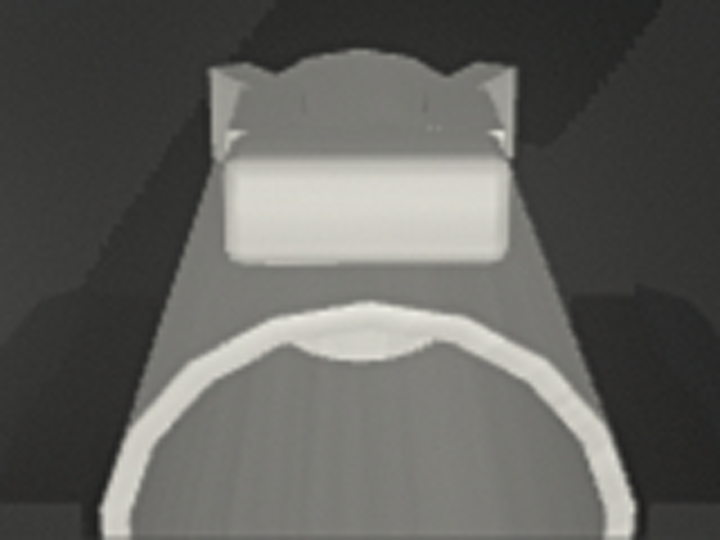

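Run:
```python
from meas import *
z=np.load('/tmp/w5.npz');d=z['d'];s=dict(tool_pos=z['p'],tcp_rot=z['r']);s0=dict(tool_pos=np.zeros(3),tcp_rot=np.array([1e-9,0,0]))
C=cloud('wrist',d,s0);W=cloud('wrist',d,s)
top=abs(W[...,2]-.218)<.003
for u in (90,100,110,120,130,175):
    r=np.nonzero(top[:,u])[0];r=r[(r>100)&(r<260)]
    y=C[r,u,1]; a=y[y<-.02];b=y[y>-.02];print(u,'upper',a.min().round(4),a.max().round(4),'lower',b.min().round(4),b.max().round(4),'mid inner',((a.max()+b.min())/2).round(4),'mid outer',((a.min()+b.max())/2).round(4),'x',C[r,u,0].mean().round(4))
# pin inner ends
for v0,v1 in((146,160),(212,230)):
    for u in (156,160) if v0==146 else (165,169):
        w=W[v0:v1,u,2];print(u,list(zip(range(v0,v1),(w*1000).round().astype(int),(C[v0:v1,u,1]*1000).round(1))))
P=C[180:300,200:360].reshape(-1,3);P=P[np.isfinite(P[:,0])]
R=P[abs(P[:,2]-.1245)<.003];
f=lambda x:np.maximum(0,abs(np.hypot(R[:,0]-x[0],R[:,1]-x[1])-.0235)-.001)
o=least_squares(f,[0,0],loss='soft_l1',f_scale=.0007);print('rim',o.x,len(R))
L=P[(abs(P[:,2]-.1335)<.002)&(P[:,1]<-.02)&(abs(P[:,0])<.025)];L=L[np.hypot(L[:,0]-o.x[0],L[:,1]-o.x[1])>.0262]
print('lug',L.min(0),L.max(0),np.percentile(L,[1,99],axis=0))
print('rim z',np.median(R[:,2]),'lug z',np.median(L[:,2]))
r=L; print('lug plane tilt',np.linalg.lstsq(np.c_[R[:,:2],np.ones(len(R))],R[:,2],rcond=None)[0])
e=[ (x, L[abs(L[:,0]-x)<.0015][:,1].min()) for x in (-.014,-.007,0,.007,.014)];print(e)
```

```text
90 upper -0.0707 -0.0603 lower 0.0156 0.0324 mid inner -0.0223 mid outer -0.0192 x -0.1547
100 upper -0.0715 -0.0602 lower 0.021 0.0322 mid inner -0.0196 mid outer -0.0196 x -0.1454
110 upper -0.0707 -0.0603 lower 0.021 0.0324 mid inner -0.0196 mid outer -0.0192 x -0.1375
120 upper -0.0707 -0.0603 lower 0.0217 0.0323 mid inner -0.0193 mid outer -0.0192 x -0.1291
130 upper -0.0707 -0.0602 lower 0.0224 0.032 mid inner -0.0189 mid outer -0.0194 x -0.1207
175 upper -0.0685 -0.061 lower 0.0216 0.0305 mid inner -0.0197 mid outer -0.019 x -0.0864
156 [(146, np.int64(211), np.float64(-54.5)), (147, np.int64(211), np.float64(-53.7)), (148, np.int64(210), np.float64(-52.9)), (149, np.int64(210), np.float64(-52.1)), (150, np.int64(210), np.float64(-51.2)), (151, np.int64(210), np.float64(-50.5)), (152, np.int64(210), np.float64(-49.7)), (153, np.int64(210), np.float64(-48.9)), (154, np.int64(210), np.float64(-48.1)), (155, np.int64(16), np.float64(-26.8)), (156, np.int64(16), np.float64(-25.3)), (157, np.int64(16), np.float64(-23.9)), (158, np.int64(16), np.float64(-22.4)), (159, np.int64(17), 
[... 1826 characters left out ...]
(209), np.float64(13.4)), (226, np.int64(209), np.float64(14.2)), (227, np.int64(208), np.float64(15.3)), (228, np.int64(208), np.float64(16.4)), (229, np.int64(209), np.float64(16.8))]
rim [ 0.00091623 -0.00148605] 1743
lug [-0.01254577 -0.03709823  0.13150574] [ 0.0144572  -0.02592327  0.135499  ] [[-0.01207796 -0.03671506  0.13175064]
 [ 0.01393317 -0.02662674  0.1352012 ]]
rim z 0.12503687752848963 lug z 0.13313307633922097
lug plane tilt [ 0.00590936 -0.04801965  0.12425078]
[(-0.014, np.float64(-0.028222344758699502)), (-0.007, np.float64(-0.03709822695911577)), (0, np.float64(-0.03665396245743419)), (0.007, np.float64(-0.036918912415505885)), (0.014, np.float64(-0.03659791013007778))]
```

```bash
python3 - <<'E'
from meas import *
z=np.load('/tmp/w5.npz');R=cv2.Rodrigues(z['r'])[0];t=z['p']+R@[-.0993,-.0180,0];print(t);go([t[0],t[1],.466])
E
python3 -m crank '-0.2 -0.04 0 0;-0.5 -0.1 0 0;-0.75 -0.15 0 0;-0.9 -0.18 0 0;-0.99 -0.18 0 0;-0.99 -0.18 0 0;-0.99 -0.18 0 0;-0.99 -0.18 0 0'
python3 - <<'E'
from meas import *
z=np.load('/tmp/w5.npz');R=cv2.Rodrigues(z['r'])[0];t=z['p']+R@[-.0993,-.0180,0];go([t[0],t[1],.466]);im,d,s=snap('wrist','w6')
E
```

```text
[ 0.64997104 -0.05204957  0.46885095]
shares [-0.993 -0.18   0.031] tool x yaw -79.46 tilt z [-1.2e-03  2.0e-04 -1.0e+00] pos [ 0.6505 -0.153   0.4691]
clock: 9.55
tool_pos: [0.6501, -0.0522, 0.4698]
tcp_rot: [2.416, -2.008, 0.0]
wrist_force: [-0.0, -0.1, -3.5]
grip_width: 0.0498
shares [-0.002  0.001  0.038] tool x yaw -79.48 tilt z [-1.e-04 -4.e-04 -1.e+00] pos [ 0.6501 -0.0522  0.4698]
```

View pics/w6.png

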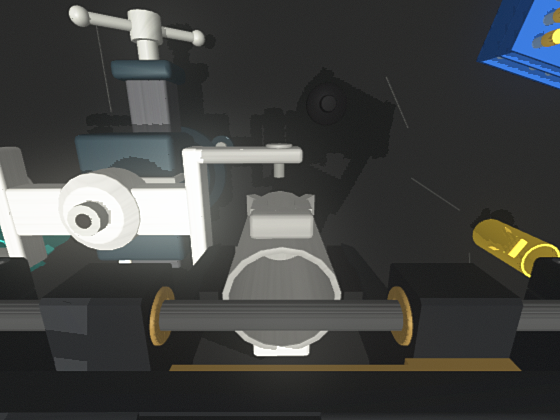

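```bash
cat > pin.py <<'E'
from meas import *
import sys
def pin(f,box):
    z=np.load('/tmp/%s.npz'%f);d=z['d'];s=dict(tool_pos=z['p'],tcp_rot=z['r']);s0=dict(tool_pos=np.zeros(3),tcp_rot=np.array([1e-9,0,0]))
    C=cloud('wrist',d,s0);W=cloud('wrist',d,s);v0,v1,u0,u1=box
    k=(W[v0:v1,u0:u1,2]>.203)&(W[v0:v1,u0:u1,2]<.2125);P=C[v0:v1,u0:u1][k];print('pin n',len(P),'x',P[:,0].mean(),np.percentile(P[:,0],[2,98]),'inner end y',np.percentile(P[:,1],98),P[:,1].max())
    t=abs(W[...,2]-.218)<.003;T=C[140:170,215:262][t[140:170,215:262]];print('upper tine y',np.percentile(T[:,1],[1,99]))
E
python3 -c "
from pin import *
pin('w6',(164,186,266,292))"
```

```text
pin n 136 x -0.0008651450834040478 [-0.00464674  0.00288921] inner end y -0.028935749233857777 -0.02884851112941706
upper tine y [-0.05327264 -0.04138697]
```

```bash
python3 -m crank '-0.015 0.005 0 0;-0.015 0.005 0.08 0;-0.015 0.005 0.2 0;-0.015 0.005 0.32 0;-0.015 0.005 0.44 0;-0.015 0.005 0.56 0;-0.015 0.005 0.68 0;-0.015 0.005 0.76 0;-0.015 0.005 0.8 0;-0.015 0.005 0.8 0;-0.015 0.005 0.8 0;-0.015 0.005 0.8 0'
python3 - <<'E'
from pin import *
im,d,s=snap('wrist','w7');go([0,0,.355]);print(s['wrist_force'],s['ft_torque'])
cv2.imwrite('pics/w7c.png',cv2.resize(im[120:280,200:360],None,fx=3.7,fy=3.7,interpolation=cv2.INTER_CUBIC))
E
```

```text
clock: 10.6
tool_pos: [0.6493, -0.0495, 0.3908]
tcp_rot: [-2.417, 2.006, -0.002]
wrist_force: [0.9, 0.4, -3.1]
grip_width: 0.05
shares [-1.681  6.292  0.349] tool x yaw -79.39 tilt z [ 1.4e-03 -4.0e-04 -1.0e+00] pos [ 0.6493 -0.0494  0.3908]
[ 0.89916594  0.3896707  -3.10150826] [-0.02797461  0.14522813  0.00423626]
```

View pics/w7c.png

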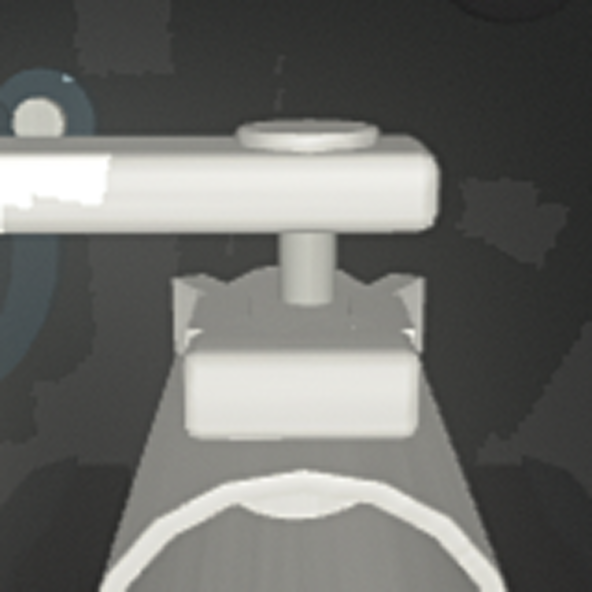

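Run:
```python
from pin import *
pin('w7',(184,201,268,298))
z=np.load('/tmp/w7.npz');s0=dict(tool_pos=np.zeros(3),tcp_rot=np.array([1e-9,0,0]));C=cloud('wrist',z['d'],s0)
P=C[180:300,200:360].reshape(-1,3);P=P[np.isfinite(P[:,0])]
R=P[abs(P[:,2]-.1245)<.003]
f=lambda x:np.maximum(0,abs(np.hypot(R[:,0]-x[0],R[:,1]-x[1])-.0235)-.001)
print(least_squares(f,[0,0],loss='soft_l1',f_scale=.0007).x)
s=dict(tool_pos=z['p'],tcp_rot=z['r']);W=cloud('wrist',z['d'],s);t=(abs(W[...,2]-.218)<.003);T=C[150:190,205:250][t[150:190,205:250]];print(np.percentile(T[:,1],[1,99]))
```

```text
pin n 271 x 0.0019039766624776328 [-0.00242651  0.00628048] inner end y -0.02953832276568475 -0.02880124162311063
upper tine y [-0.05313267 -0.04899455]
[ 0.00096221 -0.00151291]
[-0.05305798 -0.0418047 ]
```

```bash
python3 -m crank '0.01 0 0.03 0;0.01 0 0.08 0;0.01 0 0.13 0;0.01 0 0.18 0;0.01 0 0.22 0;0.01 0 0.26 0;0.01 0 0.28 0;0.01 0 0.28 0;0.01 0 0.28 0'
python3 - <<'E'
from pin import *
im,d,s=snap('wrist','w8');go([0,0,.355]);print(s['wrist_force'],s['ft_torque'])
cv2.imwrite('pics/w8c.png',cv2.resize(im[120:280,200:360],None,fx=3.7,fy=3.7,interpolation=cv2.INTER_CUBIC))
E
```

```text
clock: 11.4
tool_pos: [0.6495, -0.0504, 0.362]
tcp_rot: [-2.417, 2.007, -0.0]
wrist_force: [-0.5, -0.2, -3.9]
grip_width: 0.0499
shares [-1.691  6.291  0.069] tool x yaw -79.39 tilt z [ 5.e-04 -1.e-04 -1.e+00] pos [ 0.6495 -0.0504  0.3623]
[-0.50338695 -0.20738271 -3.94245943] [-0.05904907  0.13911811 -0.04592524]
```

View pics/w8c.png

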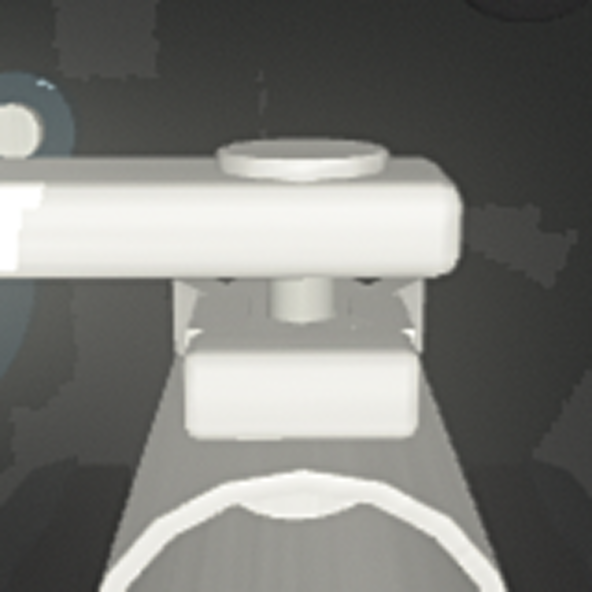

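The pin is now centred in the eye's slot (crop u≈301). I'll lower the last millimetres, watching the force.

```bash
python3 -m crank '0 0 0.02 0;0 0 0.03 0;0 0 0.04 0;0 0 0.05 0;0 0 0.05 0;0 0 0.05 0'; python3 -m crank '0 0 0.01 0;0 0 0.02 0;0 0 0.02 0;0 0 0.02 0'
```

```text
clock: 11.95
tool_pos: [0.6495, -0.0504, 0.357]
tcp_rot: [2.417, -2.007, -0.0]
wrist_force: [-0.4, -0.5, -4.0]
grip_width: 0.0494
clock: 12.28
tool_pos: [0.6495, -0.0504, 0.3552]
tcp_rot: [-2.417, 2.007, -0.001]
wrist_force: [1.1, 0.3, -2.8]
grip_width: 0.0498
```

```bash
python3 -m crank '0 0 0.01 0;0 0 0.01 0;0 0 0.01 0;0 0 0.01 0'; python3 -m crank '0 0 0.01 0;0 0 0.01 0;0 0 0.01 0;0 0 0.01 0'
```

```text
clock: 12.62
tool_pos: [0.6495, -0.0505, 0.3548]
tcp_rot: [-2.417, 2.006, -0.002]
wrist_force: [-1.4, -1.3, 5.4]
grip_width: 0.0499
clock: 12.95
tool_pos: [0.6494, -0.0505, 0.3548]
tcp_rot: [-2.417, 2.006, -0.004]
wrist_force: [-3.6, -0.4, 10.2]
grip_width: 0.0499
```

```bash
python3 -m crank '0 0 -0.01 0;0 0 -0.01 0;0 0 -0.01 0'; python3 -m crank '0 0 0 0;0 0 0 0;0 0 0 0;0 0 0 0;0 0 0 0;0 0 0 0' -0.5
python3 - <<'E'
from pin import *
im,d,s=snap('wrist','w9');print(s['wrist_force'])
E
```

```text
clock: 13.2
tool_pos: [0.6495, -0.0505, 0.3548]
tcp_rot: [-2.417, 2.006, -0.002]
wrist_force: [-1.8, -1.1, 7.0]
grip_width: 0.0499
clock: 13.7
tool_pos: [0.6495, -0.0504, 0.3538]
tcp_rot: [2.417, -2.007, -0.001]
wrist_force: [-0.7, 0.9, 0.2]
grip_width: 0.0659
[-0.69572833  0.8521598   0.21491715]
```

View pics/w9.png

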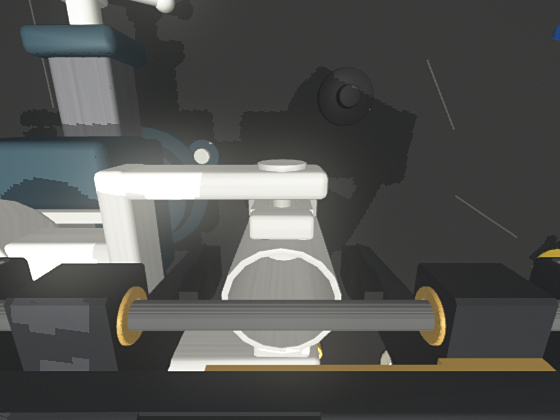

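The bucket hangs free between the open fingers, rim at (281,300) and near lug under the tine. I'll lift straight off and check.

```bash
python3 -m crank '0 0 -0.05 0;0 0 -0.15 0;0 0 -0.3 0;0 0 -0.45 0;0 0 -0.6 0;0 0 -0.75 0;0 0 -0.85 0;0 0 -0.85 0;0 0 -0.85 0;0 0 -0.85 0;0 0 -0.85 0;0 0 -0.85 0'
python3 - <<'E'
from pin import *
im,d,s=snap('wrist','w10');im,d,s=snap('scene','s10');cv2.imwrite('pics/s10c.png',cv2.resize(im[140:290,230:400],None,fx=4,fy=4,interpolation=cv2.INTER_CUBIC))
E
```

```text
clock: 14.75
tool_pos: [0.6495, -0.0504, 0.4382]
tcp_rot: [2.417, -2.006, -0.002]
wrist_force: [1.3, -0.7, -0.7]
grip_width: 0.066
```

View pics/w10.png

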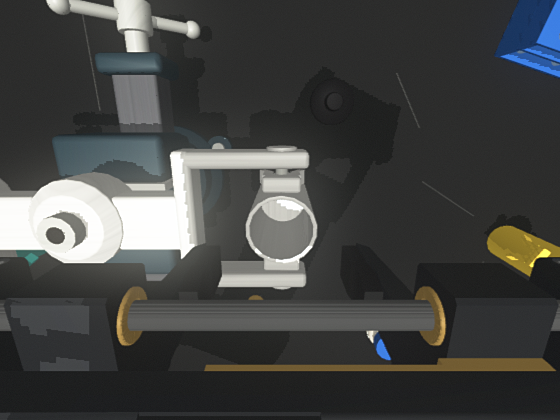

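View pics/s10c.png

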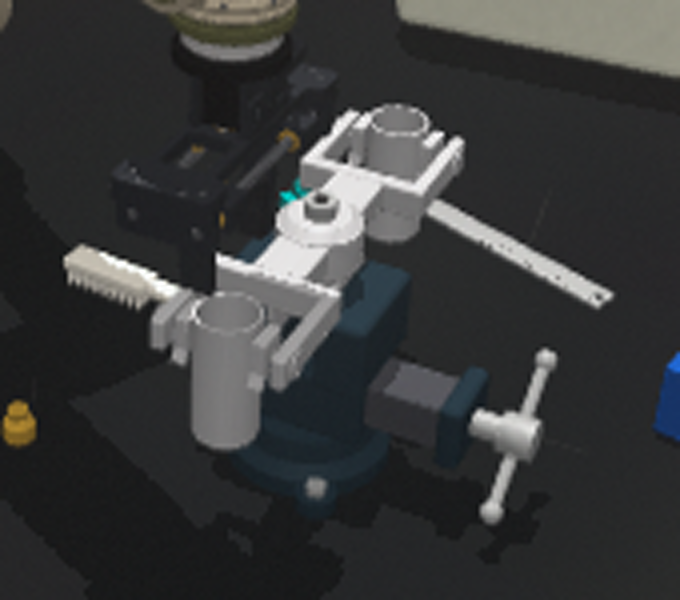

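Both lugs hang on the pins and the bucket looks upright. I'll check the rim's height and tilt numerically.

```bash
cat > rim.py <<'E'
from pin import *
def rim(f):
    z=np.load('/tmp/%s.npz'%f);s=dict(tool_pos=z['p'],tcp_rot=z['r']);W=cloud('wrist',z['d'],s)
    uv=proj('wrist',[.651,-.0515,.23],s)[0];u,v=map(int,uv);
    P=W[max(v-50,0):min(v+55,262),max(u-60,0):u+60].reshape(-1,3);P=P[np.isfinite(P[:,0])]
    r=np.hypot(P[:,0]-.651,P[:,1]+.0515);R=P[(P[:,2]>.222)&(P[:,2]<.240)&(r<.045)]
    f=lambda x:np.r_[np.maximum(0,abs(np.hypot(R[:,0]-x[0],R[:,1]-x[1])-.0235)-.001)]
    o=least_squares(f,R[:,:2].mean(0),loss='soft_l1',f_scale=.0007);c=o.x
    k=np.abs(np.hypot(*(R[:,:2]-c).T)-.0235)<.0015;Q=R[k];a=np.linalg.lstsq(np.c_[Q[:,:2]-c,np.ones(len(Q))],Q[:,2],rcond=None)[0]
    n=np.array([-a[0],-a[1],1]);n/=np.linalg.norm(n);print('rim',c,a[2],'n',n.round(3),'tilt deg',np.degrees(np.arccos(n[2])).round(2),len(Q),'seat',(np.r_[c,a[2]]-.025*n).round(4))
E
python3 -c "
from rim import *
rim('w10')"
```

```text
rim [ 0.65265157 -0.05072602] 0.22800234023002391 n [-0.007  0.01   1.   ] tilt deg 0.7 1008 seat [ 0.6528 -0.051   0.203 ]
```

```bash
python3 -m crank '0.1 0 0 0;0.25 0 0 0;0.38 0 0 0;0.38 0 0 0;0.38 0 0 0;0.38 0 0 0;0.38 0 0 0;0.38 0 0 0;0.38 0 0 0;0.38 0 0 0' 1
python3 - <<'E'
from rim import *
im,d,s=snap('wrist','w11');go([s['tool_pos'][0],s['tool_pos'][1],.3955]);rim('w11')
E
```

```text
clock: 15.68
tool_pos: [0.6564, -0.0874, 0.4391]
tcp_rot: [-2.418, 2.006, -0.0]
wrist_force: [-0.0, 0.3, 0.2]
grip_width: 0.0019
shares [-0.001 -0.     0.436] tool x yaw -79.37 tilt z [ 1.e-04 -0.e+00 -1.e+00] pos [ 0.6564 -0.0875  0.4391]
rim [ 0.65270502 -0.05102475] 0.22785532804030864 n [-0.     0.012  1.   ] tilt deg 0.69 1029 seat [ 0.6527 -0.0513  0.2029]
```

View pics/w11.png

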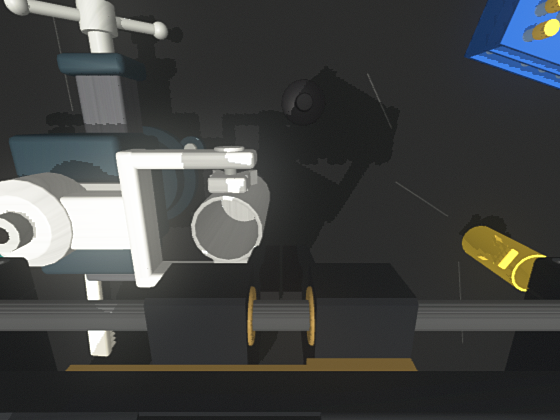

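```bash
python3 -m crank '0 0 0.1 0;0 0 0.25 0;0 0 0.36 0;0 0 0.4 0;0 0 0.42 0;0 0 0.44 0;0 0 0.46 0;0 0 0.46 0;0 0 0.46 0'
python3 - <<'E'
from rim import *
im,d,s=snap('wrist','w12');rim('w12');print(s['wrist_force'])
E
```

```text
clock: 16.48
tool_pos: [0.6565, -0.0878, 0.3934]
tcp_rot: [-2.417, 2.006, -0.001]
wrist_force: [0.2, 0.1, 0.3]
grip_width: 0.0003
rim [ 0.65182563 -0.05239326] 0.2276481966985612 n [-0.019 -0.01   1.   ] tilt deg 1.21 939 seat [ 0.6523 -0.0521  0.2027]
[0.23030547 0.13808088 0.29528063]
```

View pics/w12.png

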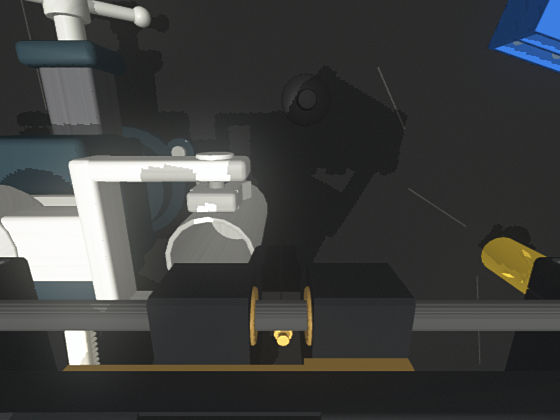

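Finger edge at u≈258–262, just beside the rim: no contact yet. I'll raise, shift 7 mm inward, and press again.

```bash
python3 -m crank '0 0 -0.05 0;0 0 -0.1 0;-0.04 0 -0.1 0;-0.07 0 -0.1 0;-0.07 0 -0.06 0;-0.07 0 -0.03 0;-0.07 0 -0.01 0;-0.07 0 0.01 0;-0.07 0 0.01 0;-0.07 0 0.01 0'
python3 - <<'E'
from rim import *
im,d,s=snap('wrist','w13');rim('w13');print(s['wrist_force'])
E
```

```text
clock: 17.37
tool_pos: [0.6551, -0.0816, 0.3926]
tcp_rot: [2.416, -2.007, 0.004]
wrist_force: [1.1, -4.1, 4.9]
grip_width: 0.0005
rim [ 0.65181392 -0.05455089] 0.23237967384199454 n [ 0.192 -0.032  0.981] tilt deg 11.2 913 seat [ 0.647  -0.0537  0.2079]
[ 1.05642143 -4.13901212  4.94225441]
```

View pics/w13.png

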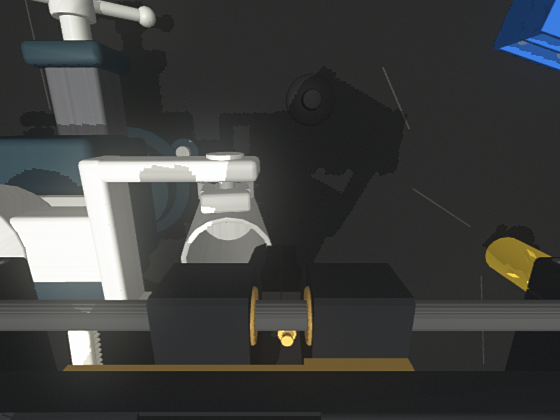

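```bash
cat >> rim.py <<'E'
def tip(f,seat=(.6525,-.0513,.2035),yaw=10.6):
    z=np.load('/tmp/%s.npz'%f);s=dict(tool_pos=z['p'],tcp_rot=z['r']);W=cloud('wrist',z['d'],s)
    P=W.reshape(-1,3);P=P[np.isfinite(P[:,0])]-np.array(seat);P=P[np.linalg.norm(P,axis=1)<.06]
    a=np.radians(yaw);ex=np.array([np.cos(a),np.sin(a),0]);ey=np.array([-np.sin(a),np.cos(a),0])
    X,Y,Z=P@ex,P@ey,P[:,2];best=[]
    for t in np.arange(-45,45.1,1):
        r=np.radians(t);y=Y*np.cos(r)+Z*np.sin(r);zz=-Y*np.sin(r)+Z*np.cos(r)
        n=(abs(zz-.025)<.0012)&(abs(np.hypot(X,y)-.0235)<.0018);l=(abs(zz-.017)<.0012)&(abs(abs(X)-.031)<.005)&(abs(y)<.014)
        best.append((n.sum()+l.sum(),t,n.sum(),l.sum()))
    best.sort(reverse=True);print(f,'tip',best[:4])
E
python3 -c "
from rim import *
for f in ('w10','w11','w12','w13'):tip(f)"
```

```text
w10 tip [(np.int64(658), np.float64(-4.0), np.int64(391), np.int64(267)), (np.int64(637), np.float64(-5.0), np.int64(360), np.int64(277)), (np.int64(630), np.float64(-3.0), np.int64(364), np.int64(266)), (np.int64(619), np.float64(-6.0), np.int64(328), np.int64(291))]
w11 tip [(np.int64(599), np.float64(2.0), np.int64(382), np.int64(217)), (np.int64(583), np.float64(1.0), np.int64(362), np.int64(221)), (np.int64(577), np.float64(3.0), np.int64(353), np.int64(224)), (np.int64(565), np.float64(-4.0), np.int64(341), np.int64(224))]
w12 tip [(np.int64(707), np.float64(3.0), np.int64(394), np.int64(313)), (np.int64(695), np.float64(2.0), np.int64(381), np.int64(314)), (np.int64(694), np.float64(4.0), np.int64(362), np.int64(332)), (np.int64(676), np.float64(1.0), np.int64(367), np.int64(309))]
w13 tip [(np.int64(548), np.float64(3.0), np.int64(277), np.int64(271)), (np.int64(542), np.float64(4.0), np.int64(281), np.int64(261)), (np.int64(536), np.float64(2.0), np.int64(258), np.int64(278)), (np.int64(520), np.float64(5.0), np.int64(271), np.int64(249))]
```

The bucket tipped only ~3°: the contact force (4 N in, 5 N down) points through the pivot, so friction holds it. I'll re-seat the fingertip over the rim wall and drag down and outward along the arc.

```bash
python3 -m crank '0 0 -0.05 0;0 0 -0.1 0;-0.03 0 -0.1 0;-0.05 0 -0.1 0;-0.05 0 -0.08 0;-0.05 0 -0.05 0;-0.05 0 -0.02 0;-0.05 0 -0.02 0;-0.05 0 -0.02 0'
python3 -m crank '0.02 0 0.03 0;0.03 0 0.04 0;0.04 0 0.055 0;0.05 0 0.07 0;0.06 0 0.08 0;0.06 0 0.08 0'
python3 - <<'E'
from rim import *
im,d,s=snap('wrist','w14');tip('w14');print(s['wrist_force'])
E
```

```text
clock: 18.17
tool_pos: [0.6542, -0.0759, 0.3936]
tcp_rot: [2.417, -2.007, -0.002]
wrist_force: [-0.4, 0.4, 0.2]
grip_width: 0.0
clock: 18.67
tool_pos: [0.6554, -0.082, 0.3858]
tcp_rot: [-2.417, 2.007, 0.0]
wrist_force: [0.2, 1.4, 1.5]
grip_width: 0.0003
w14 tip [(np.int64(751), np.float64(26.0), np.int64(347), np.int64(404)), (np.int64(734), np.float64(27.0), np.int64(332), np.int64(402)), (np.int64(729), np.float64(20.0), np.int64(323), np.int64(406)), (np.int64(728), np.float64(19.0), np.int64(325), np.int64(403))]
[0.19462366 1.41702782 1.48350968]
```

View pics/w14.png

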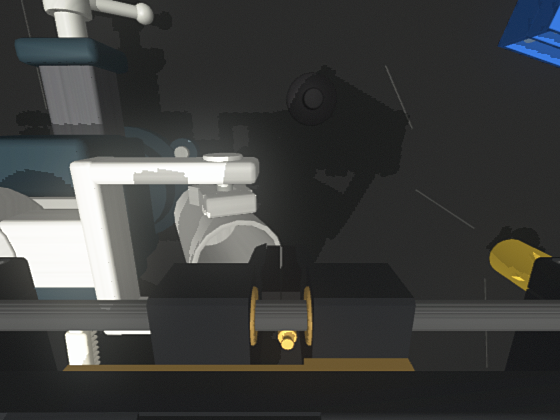

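The bucket is tipped clearly (lug top and rim slope at (228,205)), estimated 19–26°. I'll add a small margin, then ease back along the arc and lift off.

```bash
python3 -m crank '0.01 0 0.01 0;0.02 0 0.02 0;0.02 0 0.02 0;0.02 0 0.02 0'
python3 - <<'E'
from rim import *
im,d,s=snap('wrist','w15');tip('w15');print(s['wrist_force'],s['tool_pos'])
E
python3 -m crank '-0.01 0 -0.02 0;-0.02 0 -0.035 0;-0.035 0 -0.05 0;-0.045 0 -0.065 0;-0.055 0 -0.08 0;-0.06 0 -0.095 0;-0.06 0 -0.11 0;-0.06 0 -0.13 0;-0.06 0 -0.17 0;-0.06 0 -0.25 0;-0.06 0 -0.4 0;-0.06 0 -0.6 0;-0.06 0 -0.8 0'
python3 -m crank '0.3 0 0 0;0.3 0 0 0;0.3 0 0 0;0.3 0 0 0;0.3 0 0 0;0.3 0 0 0;0.3 0 0 0;0.3 0 0 0;0.3 0 0 0;0.3 0 0 0;0.3 0 0 0;0.3 0 0 0;0.3 0 0 0;0.3 0 0 0;0.3 0 0 0;0.3 0 0 0;0.3 0 0 0;0.3 0 0 0;0.3 0 0 0;0.3 0 0 0'
python3 -m crank '0 0 0 0;0 0 0 0;0 0 0 0;0 0 0 0;0 0 0 0;0 0 0 0;0 0 0 0;0 0 0 0;0 0 0 0;0 0 0 0;0 0 0 0;0 0 0 0;0 0 0 0;0 0 0 0;0 0 0 0;0 0 0 0;0 0 0 0;0 0 0 0;0 0 0 0;0 0 0 0'
python3 -m crank '0 0 0 0;0 0 0 0;0 0 0 0;0 0 0 0;0 0 0 0;0 0 0 0;0 0 0 0;0 0 0 0;0 0 0 0;0 0 0 0;0 0 0 0;0 0 0 0;0 0 0 0;0 0 0 0;0 0 0 0;0 0 0 0;0 0 0 0;0 0 0 0;0 0 0 0;0 0 0 0'
python3 -m crank '0 0 0 0;0 0 0 0;0 0 0 0;0 0 0 0;0 0 0 0;0 0 0 0;0 0 0 0;0 0 0 0;0 0 0 0;0 0 0 0;0 0 0 0;0 0 0 0;0 0 0 0;0 0 0 0;0 0 0 0;0 0 0 0;0 0 0 0;0 0 0 0;0 0 0 0;0 0 0 0'
python3 - <<'E'
from rim import *
im,d,s=snap('wrist','w16');tip('w16');rim('w16')
im,d,s=snap('scene','s16');cv2.imwrite('pics/s16c.png',cv2.resize(im[140:290,230:400],None,fx=4,fy=4,interpolation=cv2.INTER_CUBIC))
E
```

```text
clock: 19.05
tool_pos: [0.6557, -0.0839, 0.384]
tcp_rot: [-2.417, 2.007, -0.0]
wrist_force: [0.3, 0.8, 1.8]
grip_width: 0.0001
w15 tip [(np.int64(751), np.float64(22.0), np.int64(347), np.int64(404)), (np.int64(744), np.float64(23.0), np.int64(338), np.int64(406)), (np.int64(740), np.float64(28.0), np.int64(325), np.int64(415)), (np.int64(737), np.float64(29.0), np.int64(325), np.int64(412))]
[0.26798891 0.80940224 1.83350532] [ 0.6557405  -0.08386887  0.38402066]
clock: 20.18
tool_pos: [0.6545, -0.0779, 0.4652]
tcp_rot: [2.417, -2.007, -0.001]
wrist_force: [0.1, 0.1, -0.3]
grip_width: 0.0005
clock: 21.85
tool_pos: [0.6601, -0.1074, 0.464]
tcp_rot: [2.417, -2.007, 0.0]
wrist_force: [0.7, -0.4, -0.3]
grip_width: 0.0004
clock: 23.52
tool_pos: [0.6601, -0.1074, 0.464]
tcp_rot: [2.417, -2.007, 0.0]
wrist_force: [0.6, -0.4, 0.3]
grip_width: 0.0003
clock: 25.18
tool_pos: [0.6601, -0.1074, 0.464]
tcp_rot: [2.417, -2.007, -0.0]
wrist_force: [0.2, 0.7, -1.1]
grip_width: 0.0006
clock: 26.85
tool_pos: [0.6601, -0.1074, 0.464]
tcp_rot: [-2.417, 2.007, 0.0]
wrist_force: [-0.1, -0.4, 0.1]
grip_width: 0.0005
w16 tip [(np.int64(374), np.float64(10.0), np.int64(275), np.int64(99)), (np.int64(357), np.float64(11.0), np.int64(249), np.int64(108)), (np.int64(356), np.float64(12.0), np.int64(232), np.int64(124)), (np.int64(348), np.float64(9.0), np.int64(261), np.int64(87))]
rim [ 0.65259833 -0.05454245] 0.22854434405887603 n [ 0.002 -0.048  0.999] tilt deg 2.76 927 seat [ 0.6525 -0.0533  0.2036]
```

View pics/w16.png

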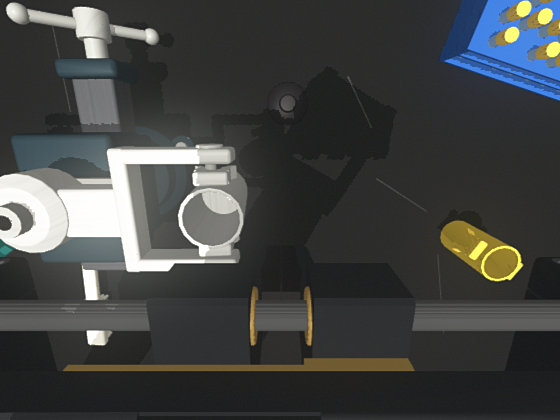

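View pics/s16c.png

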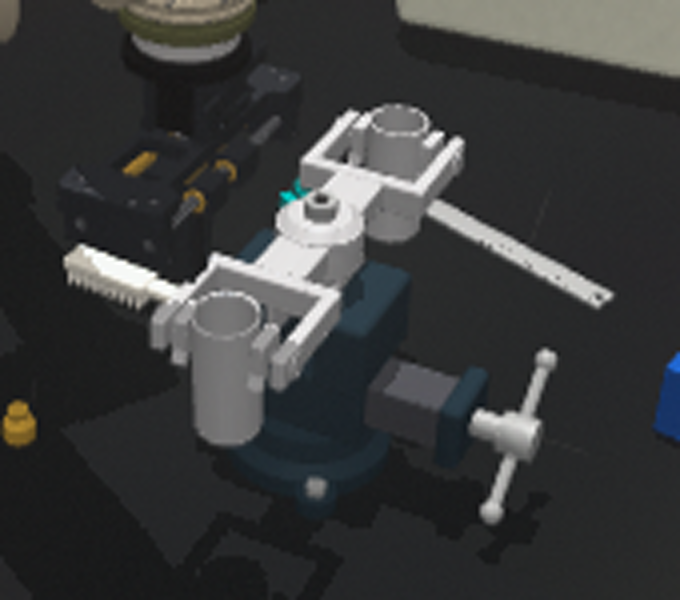

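View pics/w15.png

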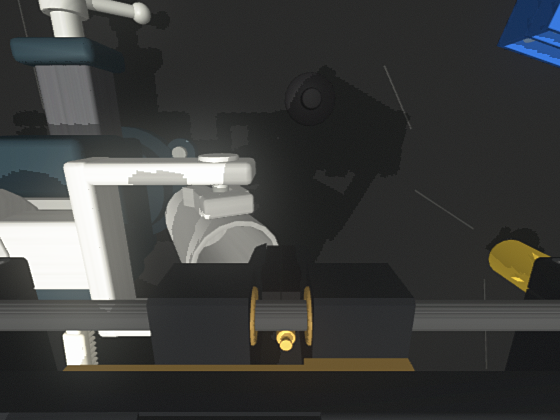

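```bash
python3 -m crank '0 0 0 0;0 0 0 0;0 0 0 0;0 0 0 0;0 0 0 0;0 0 0 0;0 0 0 0;0 0 0 0;0 0 0 0;0 0 0 0;0 0 0 0;0 0 0 0' >/dev/null
python3 - <<'E'
from rim import *
im,d,s=snap('wrist','w17');rim('w17');t,td,_=snap('top','t17')
def fit(f):
    z=np.load('/tmp/%s.npz'%f);s=dict(tool_pos=z['p'],tcp_rot=z['r']);W=cloud('wrist',z['d'],s)
    P=W.reshape(-1,3);P=P[np.isfinite(P[:,0])];a=np.radians(10.6);ex=np.array([np.cos(a),np.sin(a),0]);ey=np.array([-np.sin(a),np.cos(a),0])
    P=P-np.array([.6512,-.0515,.205]);X,Y,Z=P@ex,P@ey,P[:,2];k=(np.hypot(X,Y)<.042)&(Z<.032)&(Z>-.1)&((abs(X)<.0262)|(abs(Z)<.0));X,Y,Z=X[k],Y[k],Z[k]
    def g(q):
        r=np.radians(q[0]);y=(Y-q[1])*np.cos(r)+(Z-q[3])*np.sin(r);zz=-(Y-q[1])*np.sin(r)+(Z-q[3])*np.cos(r);R=np.hypot(X-q[2],y)
        top=np.hypot(np.maximum(0,abs(R-.0235)-.0015),zz-.025)
        return np.minimum(np.minimum(np.minimum(top,abs(R-.025)+1*np.maximum(0,zz-.025)),abs(R-.022)+np.maximum(0,zz-.025)),.006)
    b=min((least_squares(g,[t,0,0.001,-.001],loss='soft_l1',f_scale=.0008,x_scale=[5,.002,.002,.002]) for t in(-15,-8,0,5,10,20)),key=lambda o:o.cost)
    print(f,'tip',b.x[0].round(2),'seat off mm',(b.x[[2,1,3]]*1000).round(2),b.cost)
for f in('w10','w11','w15','w16','w17'):fit(f)
a=np.load('/tmp/w16.npz')['im'].astype(int);print('diff 16/17',abs(a-im).max(2)[140:260,170:260].mean())
t0=np.load('/tmp/top0.npz')['im'].astype(int);df=(abs(t0-t).max(2)>60).astype(np.uint8);n,l,st,_=cv2.connectedComponentsWithStats(df);print(st[st[:,4]>15])
E
```

```text
rim [ 0.6525378  -0.05455841] 0.22862141803491323 n [ 0.004 -0.048  0.999] tilt deg 2.75 932 seat [ 0.6524 -0.0534  0.2037]
w10 tip -0.94 seat off mm [-0.14  0.21  0.24] 0.0023697871776355082
w11 tip -1.04 seat off mm [-0.2   0.21  0.29] 0.0017679345962346462
w15 tip 27.35 seat off mm [ 0.78 -6.64 19.57] 0.002359832183699111
w16 tip 4.33 seat off mm [-0.22 -1.36  0.91] 0.0020295529557886076
w17 tip 4.29 seat off mm [-0.25 -1.38  1.  ] 0.002028120049195287
diff 16/17 1.1374074074074074
[[     0      0    560    420 205896]
 [   168    108    215    312  25223]
 [     0    362    107     58   3087]
 [    51    365     43     15     84]
 [    30    375     19     12     87]
 [   248    385     12      9     67]
 [   275    385     47     35    694]
 [   317    414      7      6     26]]
```

View pics/t17.png

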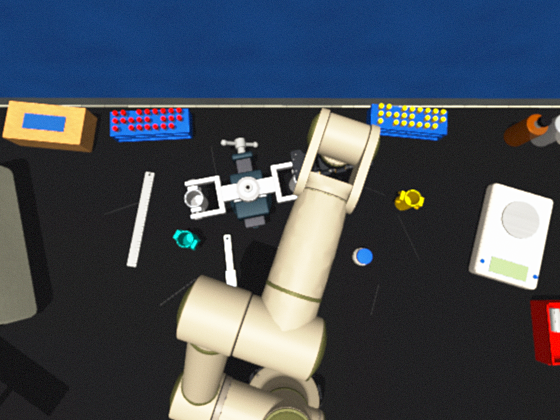

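```bash
python3 -c "
from station import *
print(sign_off(), get_state()['clock'])"
```

```text
the job is handed in; nothing more can be done
the job is handed in; nothing more can be done
```

The loose bucket hangs by both eyes on the empty fork's pins, and I handed the job in at about 28 s of the 56 s allowed. `sign_off` gives no verdict, so this rests on my own checks.

**Hanging:** I gripped the bucket across its free walls and lined it up using the pins as seen in the wrist camera. I lowered it slowly until the force showed the eyes home, at a tool height of 0.3548 m and about 14 N in all. Then I released it and lifted clear. It hung there alone for over a second, within about 1° of upright.

**Tipping:** My first press moved the bucket only about 3°, because the push pointed through the pins and friction held it. Pressing nearer the rim wall and drawing down and outward tipped it to about 22°. My estimates ranged from 19° to 28°. After that I backed off and left it alone for about 8 s.

**Last checks:**
- **Bucket:** two pictures a second apart matched, so it is still. The seat is within about 2.5 mm of the pins' midpoint, and the tilt is 3–4° (limit 11.5°).
- **Rest of the bench:** I compared the top view with the first picture. The other bucket, ruler and jar show no movement. The arm hid the two brass weights and part of the brush and cap in that view. The cap was where it belonged in the last wrist picture, and nothing came near the others.

**Checks that disagreed:**
- A free fit of the tipped pose put the seat 20 mm off. I discounted it because most of the rim was hidden then and the fixed-seat fit matched well.
- A cruder tilt estimate with the seat held fixed gave 10° for the final pose. Two other fits gave 2.8° and 4.3°.

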